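# Shift the vial labeller into fourth feed

## Robot

A 7-joint arm with a two-finger parallel gripper is mounted at the origin on the work surface. World frame = base frame: x ahead of the robot, y to its left, z up, the work surface at z = 0. Lengths are in m, angles in rad, forces in N, time in s.
With the tool pointing down it reaches from about 0.425 to 0.875 m from the base axis. Payload 4.7 kg.
Tool frame: the origin (TCP) lies between the finger pads; the fingertips stand 14 mm ahead of it and the grasp point (between the pads) lies 5 mm behind it; z points along the fingers, y is the line along which they close (so a half turn about z gives the same grasp; the last joint's range is limited). The gripper opens to 87 mm and grips with 3 to 60 N. Pads are 19 mm wide; open, the fingers measure 117 mm over their backs; the gripper's body (75 mm by 190 mm) begins 51 mm behind the grasp point.
Start: joints at [1.328, 0.321, -0.07, 1.45, 0.023, 1.371, -0.057], TCP at [0.165, -0.629, 0.237] pointing down, gripper open.
Joint ranges: [-2.86, 2.86], [-0.3, 2.09], [-1.38, 1.24], [0.06, 2.45], [-1.56, 4.7], [0.09, 2.05], [-2.69, 2.69]. Speed limits (rad/s): [2.57, 2.57, 3.14, 3.14, 3.14, 3.14, 3.14].

## Interface

Orientations are given as a rotation vector (axis times angle).
In Python, from bench import get_state, get_image, camera_params, close_job gives the robot as it stands. The module is installed in compiled form; this text tells all that it offers.
- The arm moves only by the tool arm_command, never from a script. Its argument "motion" is a list of rows, each a list of 5 numbers: the finger opening in mm, from 0 to 87, then the shift along the tool's x, y, z in mm, then the turn about the tool's z in degrees. In form: [[gripper, x, y, z, spin], ...]. A call has 1 to 5 rows; each row is the pose to reach, as a shift and turn from the pose commanded when the call began, along the tool's axes at that moment; what a row does not reach only later rows make up. A row lasts 1/12 s, in which the tool goes at most 41.7 mm and 7.16 degrees, less where a joint would pass 70% of its speed; a pose out of reach is approached as far as the arm can. A call with a gripper value outside its range is refused whole. The fingers move at their own pace and stop on an object; "newtons" is the grip in N (left out, the last holds). Time passes only in rows, so rows that repeat a pose let the fingers close. It gives the time, the measured TCP pose, the force, the opening and the grip force at its end, in the units of the state.
- get_state(): the state, without advancing time (a new reading comes with each control period).
- get_image(name): name is "side" or "top"; returns (picture, depth): 480x640x3 uint8, red, green, blue; 480x640 float32, m along the optical axis (not along the pixel's ray), 0 where there is no reading.
- camera_params(name): a dict with "intrinsics" (3x3 intrinsics, pixels), "extrinsics" (4x4, takes a point from camera to world coordinates). Camera axes: x right, y down, z forward; pixel columns grow to the right and rows downward; lengths in m; the calibration is good to about 2 mm. A picture is of the moment at which its call begins. camera_params takes no time and is no camera call.
- close_job(): hands the job in; it is judged then, once.
The state is a dict: "time": time; "joint_positions": joint angles; "qd": joint speeds; "joint_torque": joint torques, N m; "position": TCP position; "tool_rot": TCP orientation; "ft_force": force on the tool from outside, world axes, zero at the start; "torque": the same for the moment, N m; "grip_width": opening from 0.0 (shut) to 1.0 (fully open); "grip_force": force on a finger pad.
Only numpy, scipy, OpenCV 4.12 (cv2) and the standard library are available. Lean on these libraries where they do the work, as an engineer would, in place of code of your own. Each camera call takes 0.05 s, during which the arm holds its last target. There are 200 camera calls.

## Task

Change the vial labeller to its fourth feed: with the fingertips, push the ball-topped gear lever along the H-shaped gate on top of the gearbox, out of the left-hand leg where it stands now, across through neutral, and fully home in the slot marked with four studs (the right-hand leg, the end nearest the robot). Only push the ball from outside, never taking it between the fingers, and do not force it; then take the hand away. Leave the sample tray, the two standing vials and the label roll where they are.

Things in the scene. Friction and masses are not known exactly. Their poses are not given: they have to be found in the camera images.
- feeder: Fixed bench labeller: grey gearbox 170 x 170 x 118 mm high, motor on its right (terminal box to 138 mm high), chain guard left, belt conveyor behind (from x = 129 mm, to 130 mm high; label reel to 254 mm at its left end). Origin: table top under the gearbox centre. x: far (away from operator), y: left, z up; turned up to 0.35 rad. Far, near, left, right go by these axes.
- gate_centre (a point): Centre of the H-gate, on the steel gate plate's upper face, 121 mm above the table. Two legs along the feeder's x, 15 mm left and right, joined half-way by the cross channel (neutral). Channels 14 mm wide, stem 10 mm; stem centre goes 20 mm far and near in a leg. Black studs count the feeds: 1 far left, 2 near left, 3 far right, 4 near right.
- slot_four (a point): Where the stem's centre stands in the gate plate when the lever is fully home in the fourth feed: 20 mm near and 15 mm right of gate_centre, 121 mm above the table.
- lever_ball (a point): Centre of the black ball knob, 35 mm in diameter, atop the lever: a straight 10 mm rod that swings about a point 60 mm above the table under gate_centre, 155 mm below the ball's centre (215 mm high when upright). The ball goes about 40 mm left or right, 48 mm far or near. It stays where left; pushing it takes 1.5 to 2 N until the stem meets the gate's wall; over 30 N harms it.
- lever_cross (a joint): Sideways swing of the lever in rad: 0 in the middle, about -0.25 in the left leg, about +0.25 in the right leg (positive leans to the right). At the start it is near -0.25.
- lever_shift (a joint): Lengthwise swing of the lever in rad, positive leaning to the operator: 0 in neutral (it can cross only within about 0.05 of it), about +0.32 fully home at the near end (feeds 2 and 4), about -0.32 at the far end (feeds 1 and 3). At the start anywhere in the left leg, -0.31 to +0.31.
- sample_tray: Loose pine tray with a row of vials, 130 x 170 x 40 mm (vials up to 75 mm), on the table left of the gearbox. Origin: centre of its underside.
- vial_a: Capped glass vial, 18 mm in diameter, 94 mm high, standing on the table in front of the gearbox. Origin: centre of its underside.
- vial_b: Second such vial, standing farther right. Origin: centre of its underside.
- label_roll: Roll of labels lying flat on the table in front and left of the gearbox, 90 mm in diameter, 40 mm high. Origin: centre of its underside.

How it is judged:
By the outcome, as a careful person would: the job done as asked, in the order asked, and still so for the second after the job is handed in, with the robot touching nothing.
It also fails if it takes over 54 s, if anything falls off the work surface, if the arm or the gripper's body presses on something with over 40 N, if the wrist force passes 120 N, or if a joint passes its speed limit or range.

## Working session

There is one attempt and no reset: what is moved stays moved. The work goes in short steps, Python scripts to look and compute and a tool call to move; the robot and the scene stay as the last step left them, time stands still between calls to the robot, and variables do not carry over. Pictures are saved under pics/ and viewed, at most 10 in all, crops included, and the job is handed in when it is done.

Besides the shell and the picture viewer there is one more tool, called after ">>>" as name(argument=value, ...) on one line, values as JSON. arm_command: Moves the arm, as the interface text tells. Its arguments: {"type":"object","properties":{"motion":{"type":"array"},"newtons":{"type":"number"}},"required":["motion"]}

```bash
mkdir -p pics; cat > h.py <<'E'
import numpy as np, cv2
from bench import *
def cam(n):
    p=camera_params(n); return np.array(p["intrinsics"]),np.array(p["extrinsics"])
def ray(n,u,v):
    K,E=cam(n); d=E[:3,:3]@np.linalg.inv(K)@np.array([u,v,1.]); return E[:3,3],d
def onz(n,u,v,z):
    o,d=ray(n,u,v); return o+d*(z-o[2])/d[2]
def proj(n,p):
    K,E=cam(n); q=K@(E[:3,:3].T@(np.asarray(p)-E[:3,3])); return q[:2]/q[2]
def cross(a,b):
    (o1,d1),(o2,d2)=a,b; s=np.linalg.lstsq(np.c_[d1,-d2],o2-o1,rcond=None)[0]
    p,q=o1+d1*s[0],o2+d2*s[1]; return (p+q)/2,np.linalg.norm(p-q)
def cloud(n,dep):
    K,E=cam(n); v,u=np.mgrid[:480,:640]; c=np.stack([u,v,np.ones_like(u)],-1)@np.linalg.inv(K).T*dep[...,None]
    return c@E[:3,:3].T+E[:3,3]
E
python3 - <<'E'
from h import *
for n in("side","top"):
    im,d=get_image(n); cv2.imwrite(f"pics/{n}0.png",im[...,::-1]); np.savez(f"{n}0",im=im,d=d); print(n,cam(n)[1].round(2).tolist(),cam(n)[0][0,0])
s=get_state(); print(s["time"],s["position"],s["tool_rot"],s["ft_force"])
from scipy.spatial.transform import Rotation as R
print(R.from_rotvec(s["tool_rot"]).as_matrix().round(3))
E
```

```text
side [[-0.69, -0.49, 0.53, 0.05], [-0.72, 0.48, -0.49, 0.5], [-0.01, -0.72, -0.69, 0.73], [0.0, 0.0, 0.0, 1.0]] 490.7092956253226
top [[0.01, -0.99, 0.12, 0.37], [-1.0, -0.02, -0.03, 0.11], [0.03, -0.12, -0.99, 0.98], [0.0, 0.0, 0.0, 1.0]] 464.45517596412753
0.1 [ 0.16493267 -0.62824949  0.23560137] [-3.11408327e+00 -4.02164810e-01  5.08781160e-04] [0.03171401 0.56403548 0.2471453 ]
[[ 0.967  0.254 -0.001]
 [ 0.254 -0.967  0.002]
 [-0.    -0.002 -1.   ]]
```

View pics/side0.png

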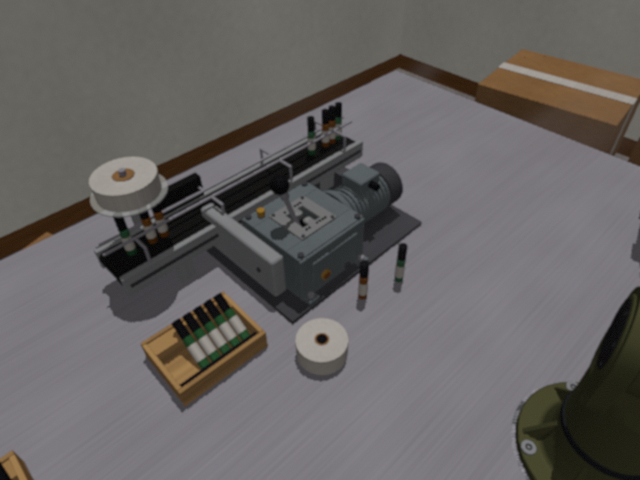

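View pics/top0.png

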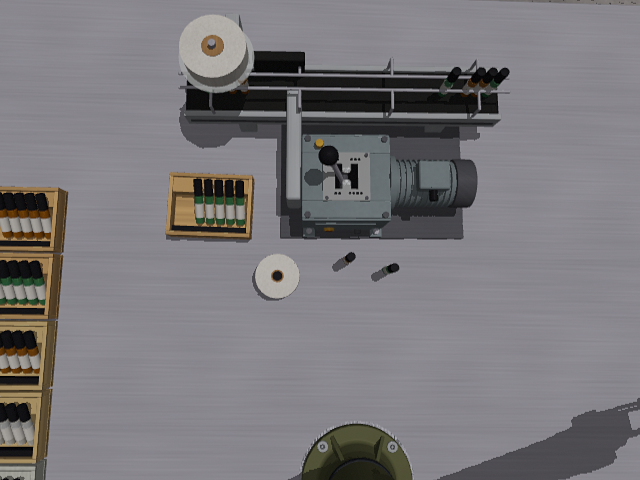

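The ball is at top (328,156) and side (281,186), leaning far left in the feed 1 area. The gate plate is centred near top (347,176), and the feeder is barely turned. Next I'll measure the ball, gate and yaw.

```bash
python3 - <<'E'
from h import *
im=np.load("top0.npz")["im"];d=np.load("top0.npz")["d"]; s=np.load("side0.npz"); 
a=cv2.resize(im[120:245,270:480],None,fx=3.6,fy=3.6,interpolation=cv2.INTER_CUBIC)
cv2.imwrite("pics/topc.png",a[...,::-1])
def ball(n,im,c,r=16):
    x,y=c; sub=im[y-r:y+r,x-r:x+r].max(2); m=(sub<45).astype(np.uint8)
    m=cv2.morphologyEx(m,cv2.MORPH_OPEN,np.ones((5,5)))
    k,l,st,ce=cv2.connectedComponentsWithStats(m); i=1+np.argmax(st[1:,4]); 
    cs=cv2.findContours((l==i).astype(np.uint8),0,2)[0][0]; print(n,ce[i]+[x-r,y-r],st[i],cv2.minEnclosingCircle(cs)); return ce[i]+[x-r,y-r]
t=ball("top",im,(328,156)); b=ball("side",s["im"],(281,186))
print("ball",cross(ray("top",*t),ray("side",*b)))
P=cloud("top",d); print("depth ball top",P[156,328], "plate",P[185:195:4,330:366:8,2])
# gearbox & plate: top-face masks by depth
for lo,hi in((.112,.1195),(.1195,.126)):
    m=((P[...,2]>lo)&(P[...,2]<hi)).astype(np.uint8); m[:,:295]=0;m[:,395:]=0;m[:130]=0;m[230:]=0
    q=P[m>0][:,:2].astype(np.float32); print(lo,len(q),cv2.minAreaRect(q))
g=im.astype(int).min(2); m=((g>125)).astype(np.uint8); m[:,:315]=0;m[:,380:]=0;m[:145]=0;m[206:]=0
m=cv2.morphologyEx(m,cv2.MORPH_OPEN,np.ones((2,2)))
q=np.argwhere(m)[:,::-1]; w=np.array([onz("top",u,v,.121)[:2] for u,v in q],np.float32); print("plate",len(w),cv2.minAreaRect(w))
E
```

```text
top [328.01954397 155.17263844] [  7   6  19  19 307] ((16.0, 15.5), 10.404426574707031)
side [276.7113594  180.85288641] [  0   0  24  25 537] ((11.5, 10.045454978942871), 15.269716262817383)
ball (array([0.60569807, 0.07631916, 0.22119719]), np.float64(0.005297157117192139))
depth ball top [0.60049144 0.07479872 0.22705059] plate [[0.12122687 0.03707663 0.12035977 0.03661417 0.12087311]
 [0.12353429 0.12381313 0.1225797  0.12288301 0.12014712]
 [0.12195258 0.12174693 0.1200941  0.12151564 0.12412768]]
0.112 3672 ((0.5942169427871704, 0.02922365814447403), (0.17010582983493805, 0.1780557781457901), 1.0307257175445557)
0.1195 3277 ((0.593646228313446, 0.03012377768754959), (0.16348470747470856, 0.1762358695268631), 1.030653715133667)
plate 1240 ((0.5931220054626465, 0.03227643668651581), (0.09049098193645477, 0.08828171342611313), 0.7050839066505432)
```

View pics/topc.png

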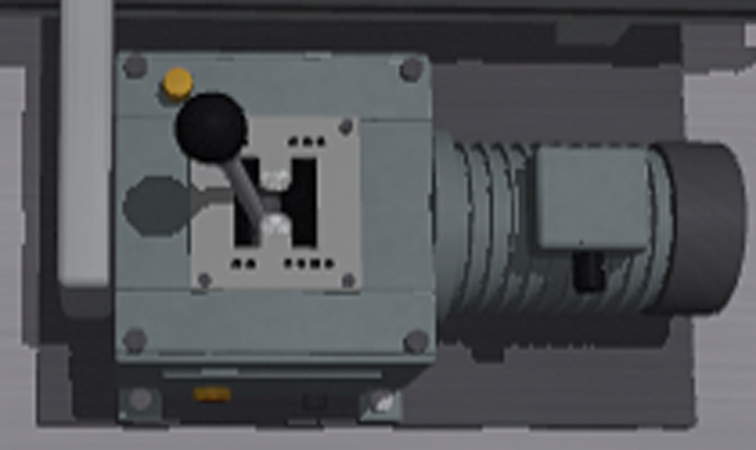

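>>> arm_command(motion=[[0,0,0,-30,7],[0,0,0,-65,14],[0,0,0,-65,14]], newtons=10)

```text
time: 0.35
position: [0.1657, -0.6311, 0.3086]
tool_rot: [3.132, 0.012, 0.005]
ft_force: [0.6, -0.4, 2.2]
grip_width: 0.85
grip_force: 0.0
```

```bash
python3 - <<'E'
from h import *
print("gate ctr H",onz("top",346.4,175.8,.121))
for z in(.205,.210,.215): print(onz("top",328,155.2,z))
s=np.load("side0.npz")["im"]; a=cv2.resize(s[150:260,220:400],None,fx=4,fy=4,interpolation=cv2.INTER_CUBIC); cv2.imwrite("pics/sidec.png",a[...,::-1])
print("pred side ball",proj("side",onz("top",328,155.2,.21)))
from scipy.spatial.transform import Rotation as R
s=get_state(); print(s["position"],R.from_rotvec(s["tool_rot"]).as_matrix().round(3))
E
```

```text
gate ctr H [0.59515029 0.03371931 0.121     ]
[0.60870234 0.07366178 0.205     ]
[0.60715384 0.07392312 0.21      ]
[0.60560535 0.07418445 0.215     ]
pred side ball [279.20455078 185.27692208]
[ 0.16572981 -0.63105773  0.30859945] [[ 1.     0.008  0.003]
 [ 0.008 -1.    -0.01 ]
 [ 0.003  0.01  -1.   ]]
```

View pics/sidec.png

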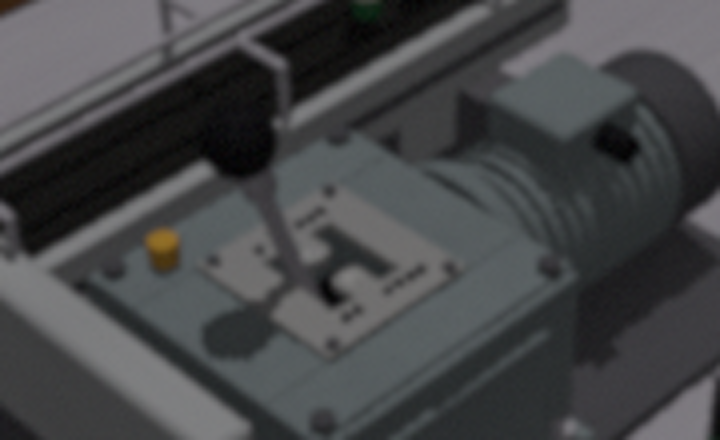

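The ball is at about side (280,185), which agrees with the top-view ray at z = 0.21, so it sits near (0.607, 0.074, 0.210). The gate centre is near (0.594, 0.033). I'll move high to the far side of the ball.

>>> arm_command(motion=[[0,23,-33,0,0],[0,46,-66,0,0],[0,69,-99,0,0],[0,92,-132,0,0],[0,115,-165,0,0]])

```text
time: 0.77
position: [0.2787, -0.4604, 0.3011]
tool_rot: [-3.141, -0.02, 0.0]
ft_force: [-0.3, 0.5, 0.2]
grip_width: 0.48
grip_force: 0.0
```

>>> arm_command(motion=[[0,23,-33,0,0],[0,46,-66,0,0],[0,69,-99,0,0],[0,92,-132,0,0],[0,115,-165,0,0]])

```text
time: 1.18
position: [0.3915, -0.294, 0.3014]
tool_rot: [3.141, 0.02, -0.0]
ft_force: [0.2, -0.2, -0.2]
grip_width: 0.095
grip_force: 0.0
```

>>> arm_command(motion=[[0,23,-33,0,0],[0,46,-66,0,0],[0,69,-99,0,0],[0,92,-132,0,0],[0,115,-165,0,0]])

```text
time: 1.6
position: [0.5045, -0.1277, 0.3015]
tool_rot: [3.141, 0.02, 0.001]
ft_force: [0.8, -1.1, -0.9]
grip_width: 0.003
grip_force: 0.0
```

>>> arm_command(motion=[[0,23,-33,0,0],[0,46,-66,0,0],[0,69,-99,0,0],[0,92,-132,0,0],[0,115,-165,0,0]])

```text
time: 2.02
position: [0.6176, 0.0384, 0.3012]
tool_rot: [3.141, 0.019, -0.0]
ft_force: [1.5, 0.2, 0.5]
grip_width: 0.007
grip_force: 0.0
```

>>> arm_command(motion=[[0,19,-18,0,0],[0,37,-36,0,0],[0,37,-36,35,0],[0,37,-36,70,0],[0,37,-36,95,0]])

```text
time: 2.43
position: [0.6525, 0.074, 0.2031]
tool_rot: [-3.141, -0.023, 0.005]
ft_force: [-1.0, -0.1, -1.0]
grip_width: 0.008
grip_force: 0.0
```

>>> arm_command(motion=[[0,0,0,0,0],[0,0,0,0,0]])

```text
time: 2.6
position: [0.6525, 0.073, 0.2052]
tool_rot: [3.141, 0.02, -0.005]
ft_force: [-0.0, 0.9, 0.3]
grip_width: 0.004
grip_force: 0.0
```

```bash
python3 - <<'E'
from h import *
T,d=get_image("top"); S,_=get_image("side")
a=cv2.resize(T[120:245,270:480],None,fx=3,fy=3); b=cv2.resize(S[150:260,220:400],None,fx=2,fy=2)
c=np.zeros((600,640,3),np.uint8); c[:375,:630]=a; c[376:596,:360]=b; cv2.imwrite("pics/c1.png",c[...,::-1])
print(get_state()["position"],get_state()["ft_force"])
E
```

```text
[0.65440651 0.07366598 0.20864651] [0.22961869 0.56673408 0.34297651]
```

View pics/c1.png

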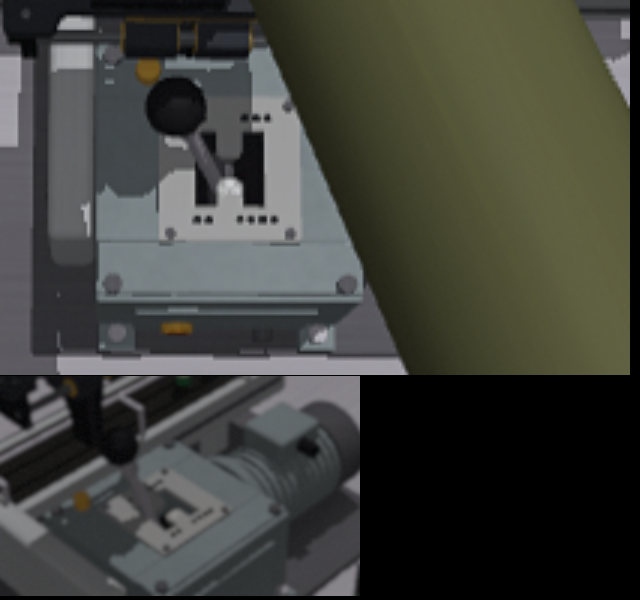

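The fingertips stand just behind the ball at crop (176,106), and it hasn't moved. I'll push it near, to neutral.

>>> arm_command(motion=[[0,-10,0,0,0],[0,-18,0,0,0],[0,-24,0,0,0],[0,-29,0,0,0],[0,-33,0,0,0]])

```text
time: 3.12
position: [0.6208, 0.0734, 0.2081]
tool_rot: [-3.141, -0.02, -0.005]
ft_force: [1.9, 0.6, 1.3]
grip_width: 0.006
grip_force: 0.9
```

```bash
cat >> h.py <<'E'
def track(z=.212,lo=(300,130),hi=(372,215)):
    T,_=get_image("top"); g=cv2.GaussianBlur(T,(3,3),0).max(2)
    m=(g<50).astype(np.uint8); M=np.zeros_like(m); M[lo[1]:hi[1],lo[0]:hi[0]]=m[lo[1]:hi[1],lo[0]:hi[0]]
    M=cv2.morphologyEx(M,cv2.MORPH_OPEN,cv2.getStructuringElement(2,(11,11)))
    k,l,st,ce=cv2.connectedComponentsWithStats(M)
    for i in range(1,k): print("blob",ce[i].round(1),st[i],"world",onz("top",*ce[i],z).round(4))
    s=get_state(); print("tcp",s["position"].round(4),s["ft_force"].round(1),s["time"]); return T
E
python3 -c "
from h import *
track()"
```

```text
blob [330.  145.6] [ 300  130   62   42 1593] world [0.6235 0.0708 0.212 ]
blob [361. 164.] [356 159  11  11  89] world [0.5924 0.0173 0.212 ]
tcp [0.62   0.0733 0.2078] [-0.   0.3  1.6] 3.1667
```

>>> arm_command(motion=[[0,20,0,0,0],[0,22,0,-35,0],[0,22,0,-65,0],[0,10,-25,-65,0],[0,-8,-54,-65,0]])

```text
time: 3.58
position: [0.6138, 0.1243, 0.273]
tool_rot: [3.141, 0.009, 0.005]
ft_force: [-0.4, 0.8, -0.7]
grip_width: 0.009
grip_force: 0.0
```

>>> arm_command(motion=[[0,-18,0,0,0],[0,-18,0,32,0],[0,-18,0,64,0],[0,-18,0,64,0]])

```text
time: 3.92
position: [0.5897, 0.125, 0.2015]
tool_rot: [3.138, 0.02, -0.017]
ft_force: [-1.9, -0.9, -1.5]
grip_width: 0.006
grip_force: 0.0
```

```bash
python3 -c "
from h import *
T=track(); S,_=get_image('side')
a=cv2.resize(T[120:245,270:480],None,fx=3,fy=3); b=cv2.resize(S[150:260,220:400],None,fx=2,fy=2)
c=np.zeros((600,640,3),np.uint8); c[:375,:630]=a; c[376:596,:360]=b; cv2.imwrite('pics/c2.png',c[...,::-1])"
```

```text
tcp [0.5912 0.1253 0.2044] [ 0.4 -0.1  0.2] 3.9667
```

View pics/c2.png

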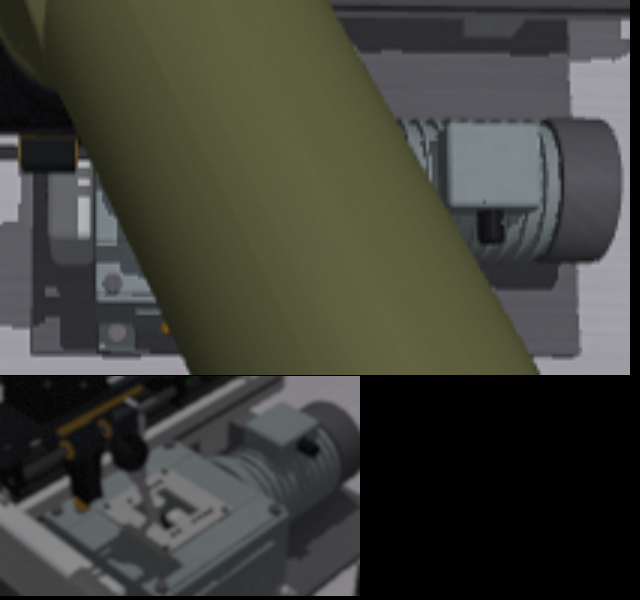

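The fingers stand left of the ball, which is now at side (284,187). The top view is blocked by the arm. I'll push right gently and watch the force.

>>> arm_command(motion=[[0,0,9,0,0],[0,0,16,0,0],[0,0,21,0,0],[0,0,25,0,0],[0,0,29,0,0]])

```text
time: 4.43
position: [0.5947, 0.0979, 0.2087]
tool_rot: [-3.14, -0.019, -0.003]
ft_force: [-0.1, 2.5, 2.3]
grip_width: 0.007
grip_force: 1.2
```

```bash
python3 -c "
from h import *
print(proj('side',[.593,.072,.21]),proj('side',[.594,.062,.21]),get_state()['position'],get_state()['ft_force'])"
```

```text
[285.25441289 188.25985784] [289.17815446 185.58449536] [0.59474319 0.0978984  0.20873079] [-0.14360055  2.45630123  2.27956063]
```

>>> arm_command(motion=[[0,0,4,0,0],[0,0,8,0,0],[0,0,12,0,0],[0,0,16,0,0],[0,0,20,0,0]])

```text
time: 4.85
position: [0.5943, 0.0775, 0.2077]
tool_rot: [3.141, 0.02, 0.0]
ft_force: [-0.1, 1.6, 2.4]
grip_width: 0.006
grip_force: 1.2
```

>>> arm_command(motion=[[0,0,4,0,0],[0,0,8,0,0],[0,0,12,0,0],[0,0,16,0,0],[0,0,20,0,0]])

```text
time: 5.27
position: [0.5945, 0.0571, 0.2074]
tool_rot: [3.141, 0.019, -0.001]
ft_force: [-0.7, 1.0, 1.5]
grip_width: 0.004
grip_force: 0.9
```

>>> arm_command(motion=[[0,0,4,0,0],[0,0,8,0,0],[0,0,12,0,0],[0,0,16,0,0],[0,0,20,0,0]])

```text
time: 5.68
position: [0.5947, 0.0372, 0.2073]
tool_rot: [3.141, 0.019, -0.001]
ft_force: [-0.8, 1.8, 0.4]
grip_width: 0.008
grip_force: 0.6
```

```bash
python3 -c "
from h import *
T=track(); S,_=get_image('side')
a=cv2.resize(T[120:245,270:480],None,fx=3,fy=3); b=cv2.resize(S[150:260,220:400],None,fx=2,fy=2)
c=np.zeros((600,640,3),np.uint8); c[:375,:630]=a; c[376:596,:360]=b; cv2.imwrite('pics/c3.png',c[...,::-1])"
```

```text
blob [339.  149.5] [ 300  130   72   47 2454] world [0.617  0.0553 0.212 ]
tcp [0.5947 0.0359 0.2072] [0.4 0.5 0.6] 5.7333
```

View pics/c3.png

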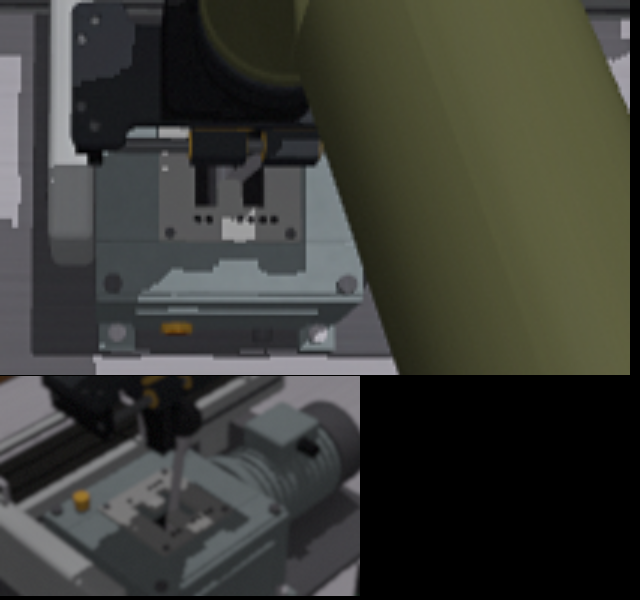

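The ball at crop (183,416) leans right with the rod in the right part of the gate. A few more millimetres will take it to the wall.

>>> arm_command(motion=[[0,0,2,0,0],[0,0,4,0,0],[0,0,5,0,0],[0,0,6,0,0],[0,0,7,0,0]])

```text
time: 6.2
position: [0.5948, 0.0309, 0.2074]
tool_rot: [-3.141, -0.02, 0.001]
ft_force: [0.2, 1.0, -0.7]
grip_width: 0.008
grip_force: 0.5
```

>>> arm_command(motion=[[0,0,1,0,0],[0,0,2,0,0],[0,0,3,0,0]])

```text
time: 6.45
position: [0.5949, 0.0277, 0.2075]
tool_rot: [3.141, 0.02, -0.0]
ft_force: [-0.1, 0.4, -0.8]
grip_width: 0.008
grip_force: 0.6
```

>>> arm_command(motion=[[0,0,1,0,0],[0,0,2,0,0],[0,0,3,0,0],[0,0,3,0,0]])

```text
time: 6.78
position: [0.595, 0.0243, 0.2075]
tool_rot: [3.141, 0.019, -0.0]
ft_force: [0.6, 1.1, -0.7]
grip_width: 0.008
grip_force: 0.4
```

>>> arm_command(motion=[[0,0,1,0,0],[0,0,2,0,0],[0,0,2,0,0]])

```text
time: 7.03
position: [0.595, 0.0224, 0.2075]
tool_rot: [3.141, 0.019, -0.0]
ft_force: [-0.7, 0.8, -1.1]
grip_width: 0.01
grip_force: 0.5
```

>>> arm_command(motion=[[0,0,1,0,0],[0,0,2,0,0],[0,0,2,0,0]])

```text
time: 7.28
position: [0.5951, 0.0204, 0.2075]
tool_rot: [3.141, 0.019, 0.0]
ft_force: [-0.4, 1.1, -0.7]
grip_width: 0.011
grip_force: 0.5
```

```bash
python3 -c "
from h import *
S,_=get_image('side'); s=get_state(); print(s['position'],s['ft_force'])
b=cv2.resize(S[140:240,250:390],None,fx=5,fy=5,interpolation=cv2.INTER_CUBIC); cv2.imwrite('pics/c4.png',b[...,::-1])
for y in(0,-.005,-.01,-.015): print(y,proj('side',[.594,y,.21]))"
```

```text
[0.59501414 0.02041413 0.20751506] [-0.62586028  0.92268088 -0.52051118]
0 [314.75378962 171.11661065]
-0.005 [316.74041693 169.99279516]
-0.01 [318.71615936 168.87513715]
-0.015 [320.68110611 167.76358614]
```

View pics/c4.png

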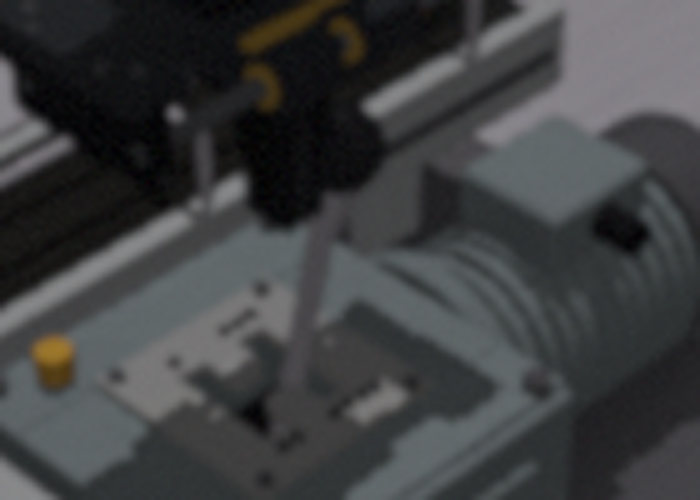

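Ball at crop (345,150), which is side (319,170), so y ≈ -0.010. That is about the symmetric right-hand position. I'll make one more small probe for the wall.

>>> arm_command(motion=[[0,0,1,0,0],[0,0,2,0,0],[0,0,2,0,0]])

```text
time: 7.58
position: [0.595, 0.0189, 0.2075]
tool_rot: [-3.141, -0.02, 0.0]
ft_force: [0.5, 1.7, -0.9]
grip_width: 0.005
grip_force: 1.0
```

>>> arm_command(motion=[[0,0,1,0,0],[0,0,2,0,0],[0,0,2,0,0]])

```text
time: 7.83
position: [0.5949, 0.018, 0.2073]
tool_rot: [-3.14, -0.021, 0.0]
ft_force: [0.2, 5.0, -2.2]
grip_width: 0.006
grip_force: 2.5
```

Wall reached: the reaction is 5 N. Now I'll retreat left, rise, go to the far side and come down.

>>> arm_command(motion=[[0,0,-20,0,0],[0,0,-22,-35,0],[0,0,-22,-66,0],[0,28,-5,-66,0],[0,50,28,-66,0]])

```text
time: 8.25
position: [0.6473, -0.0067, 0.2781]
tool_rot: [3.141, 0.031, 0.012]
ft_force: [0.6, 0.7, -0.8]
grip_width: 0.007
grip_force: 0.0
```

>>> arm_command(motion=[[0,0,0,0,0],[0,0,0,35,0],[0,0,0,64,0],[0,0,0,64,0],[0,0,0,64,0]])

```text
time: 8.67
position: [0.6444, -0.0124, 0.2083]
tool_rot: [3.14, 0.017, -0.006]
ft_force: [1.1, 0.2, 0.1]
grip_width: 0.005
grip_force: 0.0
```

```bash
python3 -c "
from h import *
T=track(); S,_=get_image('side')
a=cv2.resize(T[120:245,270:480],None,fx=3,fy=3); b=cv2.resize(S[150:260,220:400],None,fx=2,fy=2)
c=np.zeros((600,640,3),np.uint8); c[:375,:630]=a; c[376:596,:360]=b; cv2.imwrite('pics/c5.png',c[...,::-1])"
```

```text
blob [333.5 135. ] [328 130  12  11 100] world [0.6426 0.065  0.212 ]
tcp [ 0.6456 -0.0118  0.2104] [-0.2  0.1  0.3] 8.7167
```

View pics/c5.png

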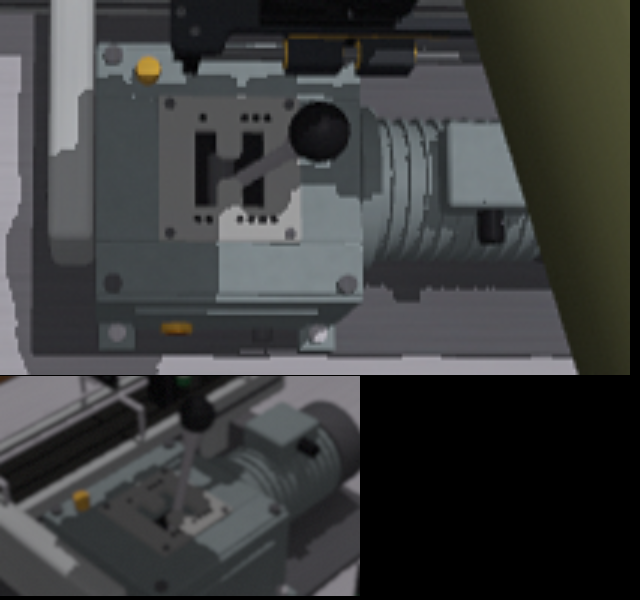

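The lever now leans right, with the ball at top pixel (376,163), about (0.594, -0.008). The fingers are behind it. I'll push near.

>>> arm_command(motion=[[0,-12,0,2,0],[0,-20,0,4,0],[0,-26,0,4,0],[0,-31,0,4,0],[0,-36,0,4,0]])

```text
time: 9.18
position: [0.6105, -0.0111, 0.2074]
tool_rot: [3.141, 0.019, 0.007]
ft_force: [3.6, -0.4, 2.8]
grip_width: 0.008
grip_force: 1.4
```

>>> arm_command(motion=[[0,-5,0,0,0],[0,-10,0,0,0],[0,-15,0,1,0],[0,-19,0,1,0],[0,-22,0,1,0]])

```text
time: 9.6
position: [0.5867, -0.0112, 0.2042]
tool_rot: [-3.141, -0.02, 0.001]
ft_force: [2.7, 0.8, -0.0]
grip_width: 0.007
grip_force: 1.3
```

Going well; I need about 13 mm more, taken slowly.

>>> arm_command(motion=[[0,-3,0,0,0],[0,-5,0,0,0],[0,-7,0,1,0],[0,-8,0,1,0],[0,-9,0,1,0]])

```text
time: 10.02
position: [0.5782, -0.0114, 0.2032]
tool_rot: [-3.141, -0.02, 0.001]
ft_force: [2.9, 1.0, -2.2]
grip_width: 0.006
grip_force: 1.3
```

>>> arm_command(motion=[[0,-1,0,0,0],[0,-2,0,0,0],[0,-3,0,0,0],[0,-3,0,0,0]])

```text
time: 10.35
position: [0.5758, -0.0116, 0.2034]
tool_rot: [3.141, 0.019, 0.002]
ft_force: [4.2, 1.3, -3.1]
grip_width: 0.007
grip_force: 2.3
```

>>> arm_command(motion=[[0,-1,0,0,0],[0,-2,0,0,0],[0,-2,0,0,0]])

```text
time: 10.6
position: [0.5748, -0.0116, 0.2035]
tool_rot: [-3.141, -0.019, -0.005]
ft_force: [8.2, 2.3, -7.2]
grip_width: 0.005
grip_force: 4.0
```

>>> arm_command(motion=[[0,-1,0,0,0],[0,-1,0,0,0]])

```text
time: 10.77
position: [0.5744, -0.0115, 0.2035]
tool_rot: [-3.141, -0.019, -0.008]
ft_force: [10.0, 1.7, -7.1]
grip_width: 0.005
grip_force: 4.9
```

>>> arm_command(motion=[[0,15,0,0,0],[0,35,0,0,0],[0,40,0,-35,0],[0,40,0,-75,0],[0,65,-35,-90,0]])

```text
time: 11.18
position: [0.6349, 0.0118, 0.2978]
tool_rot: [3.133, -0.001, 0.004]
ft_force: [3.0, 0.3, 1.2]
grip_width: 0.005
grip_force: 0.0
```

```bash
python3 -c "
from h import *
T=track(); S,_=get_image('side')
a=cv2.resize(T[120:245,270:480],None,fx=3,fy=3); b=cv2.resize(S[150:260,220:400],None,fx=2,fy=2)
c=np.zeros((600,640,3),np.uint8); c[:375,:630]=a; c[376:596,:360]=b; cv2.imwrite('pics/c6.png',c[...,::-1])"
```

```text
tcp [0.639  0.0261 0.2983] [1.6 6.7 2.2] 11.2333
```

View pics/c6.png

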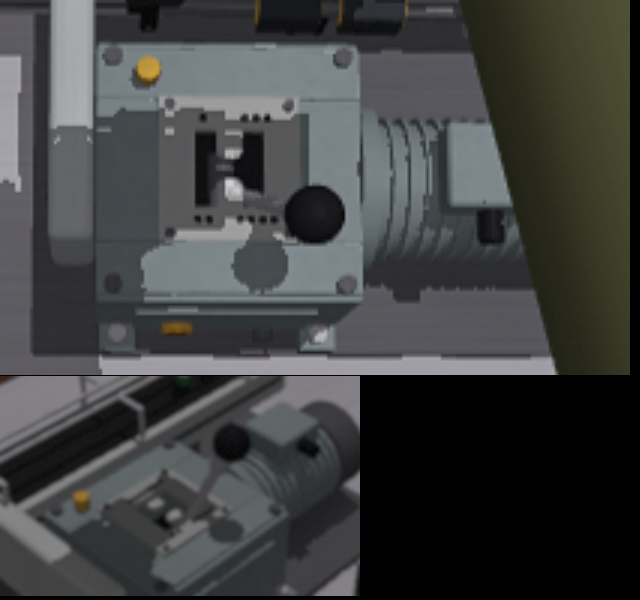

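The ball has settled near right at top (375,191), side (335.5,183). I'll check that position and let the arm settle.

>>> arm_command(motion=[[0,0,0,0,0],[0,0,0,-10,0],[0,0,0,-10,0],[0,0,0,-10,0]])

```text
time: 11.62
position: [0.6346, 0.0199, 0.3025]
tool_rot: [3.14, 0.017, -0.001]
ft_force: [-0.8, -0.2, 0.3]
grip_width: 0.003
grip_force: 0.0
```

```bash
python3 -c "
from h import *
print(cross(ray('top',375,191),ray('side',335.5,183)),onz('top',375,191,.203), 'neutral',onz('top',376.3,163.3,.21))
T,_=get_image('top'); m=np.zeros((480,640),np.uint8); m[175:206,360:392]=(T[175:206,360:392].max(2)<45); m=cv2.morphologyEx(m,2,np.ones((7,7)))
c=max(cv2.findContours(m,0,2)[0],key=cv2.contourArea);e=cv2.minEnclosingCircle(c);print(e,onz('top',*e[0],.203)); s=get_state();print(s['position'],s['ft_force'])"
```

```text
(array([ 0.54797417, -0.00796265,  0.2031407 ]), np.float64(0.0004121183249196551)) [ 0.54785065 -0.00812011  0.203     ] neutral [ 0.59483928 -0.0093102   0.21      ]
((374.2319641113281, 191.1907196044922), 9.933247566223145) [ 0.54748721 -0.00679231  0.203     ]
[0.63448984 0.02001971 0.3021335 ] [ 0.72727273 -0.00833784  0.06390606]
```

```bash
python3 -c "
from bench import *
print(close_job())"
```

```text
the job is handed in; nothing more can be done
None
```

The lever is home in the fourth slot, pushed only from outside against its stop with at most about 10 N; the hand is clear, the tray, vials and label roll were not touched, and the job is handed in.

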